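# Assemble the test-sieve column on the shaker base

### The job

Build the small brass sieve column on the grey round shaker base, one piece after another from the bottom up: the pan (closed bottom) in the base's recess, then the fine, the medium and the coarse sieve, and the knobbed lid on top. Each piece must sit upright and fully home in the one below, and everything must be let go at the end. Leave the two tins and the crucible standing where they are.

Things in the scene. Friction and masses are not known exactly. Their poses are not given: they have to be found in the camera images.
- shaker_base: Grey round sieve-shaker base, 104 mm across, 30 mm high, with a small black dial (not used) on one side near its foot; fixed to the table. In the middle of its top a round recess, 48 mm across and 10 mm deep. Origin at the centre of its underside on the table, z up. The pan sitting home in the recess has its origin 22 mm above this origin.
- pan: The pan: like a sieve but with a closed, plain brass bottom; the tallest piece. Round, brass, 40 mm high; plain wall, 54 mm across, from 8 to 40 mm above the origin: grasp round it. Lowest 8 mm: tapered foot (36 to 43 mm across, origin at its underside centre, z up); it drops into the 47 mm rim below until the shoulder above it rests there. A piece home on this has its origin 32 mm higher.
- fine_sieve: The fine sieve: dense dark wire mesh, openings about 1 mm; the shallowest sieve. Round, brass, 22 mm high; plain wall, 54 mm across, from 8 to 22 mm above the origin: grasp round it. Lowest 8 mm: tapered foot (36 to 43 mm across, origin at its underside centre, z up); it drops into the 47 mm rim below until the shoulder above it rests there. A piece home on this has its origin 14 mm higher.
- medium_sieve: The medium sieve: dark wire mesh with openings about 6 mm. Round, brass, 28 mm high; plain wall, 54 mm across, from 8 to 28 mm above the origin: grasp round it. Lowest 8 mm: tapered foot (36 to 43 mm across, origin at its underside centre, z up); it drops into the 47 mm rim below until the shoulder above it rests there. A piece home on this has its origin 20 mm higher.
- coarse_sieve: The coarse sieve: dark wire mesh with openings about 13 mm; the tallest sieve. Round, brass, 34 mm high; plain wall, 54 mm across, from 8 to 34 mm above the origin: grasp round it. Lowest 8 mm: tapered foot (36 to 43 mm across, origin at its underside centre, z up); it drops into the 47 mm rim below until the shoulder above it rests there. A piece home on this has its origin 26 mm higher.
- sieve_lid: The lid: flat brass disc, its top 13 mm above the origin, with a round knob to grasp, 18 mm across from 19 to 33 mm above the origin (neck 14 mm below that). Lowest 8 mm: tapered foot (36 to 43 mm across, origin at its underside centre, z up); it drops into the 47 mm rim below until the shoulder above it rests there.
- tin_left: Closed aluminium tin, 52 mm across, 28 mm high, the one on the left (+y) side. Bystander, loose on the table: leave it where it stands. Origin at the centre of its underside.
- tin_right: Closed aluminium tin, 52 mm across, 28 mm high, the one on the right (-y) side. Bystander, loose on the table: leave it where it stands. Origin at the centre of its underside.
- crucible_1: White porcelain crucible, 41 mm across, 33 mm high. Bystander, loose on the table: leave it where it stands. Origin at the centre of its underside.

How it is judged:
By the outcome, as a careful person would: the job done as asked, in the order asked, and still so for the second after the job is handed in, with the robot touching nothing.
It also fails if it takes over 115 s, if anything falls off the work surface, if the arm or the gripper's body presses on something with over 40 N, if the wrist force passes 120 N, or if a joint passes its speed limit or range.

### The arm

A 6-joint arm with a two-finger parallel gripper is mounted at the origin on a cart in front of the work surface, level with it; the furniture and walls round the work are solid. World frame = base frame: x ahead of the robot, y to its left, z up, the work surface at z = 0. Lengths are in m, angles in rad, forces in N, time in s.
With the tool pointing down it reaches from about 0.375 to 0.9 m from the base axis. Payload 3.1 kg.
Tool frame: the origin (TCP) lies on the centre line of the jaws, within the pads' length; the fingertips stand 22 mm ahead of it and the grasp point (between the pads) lies 3 mm ahead of it; z points along the fingers, y is the line along which they close (so a half turn about z gives the same grasp; the last joint's range is limited). The gripper opens to 85 mm and grips with 20 to 120 N. Pads are 22 mm wide; open, the fingers measure 114 mm over their backs; the gripper's body (76 mm by 85 mm) begins 54 mm behind the grasp point. The pads swing forward as they close: fully open they stand 13 mm farther back than shut.
Start: joints at [-1.304, 0.527, 1.433, -0, 1.181, -0.178], TCP at [0.27, -0.564, 0.253] pointing down, gripper open.
Joint ranges: [-3.08, 3.08], [-0.75, 2.2], [0.22, 2.44], [-1.43, 4.57], [0, 2.65], [-2.85, 2.85]. Speed limits (rad/s): [2.79, 2.79, 3.14, 3.14, 3.14, 3.14].

### API

Orientations are given as a unit quaternion [x, y, z, w].
In Python, from station import manip gives the robot as it stands.
- The arm moves only by the tool step_hand, called after "Call:" by a JSON object that holds its "api" and its "payload". Schema: {"type":"object","properties":{"offsets":{"type":"array","items":{"type":"number"},"minItems":5,"maxItems":100},"squeeze":{"type":"number"},"only":{"type":"string"},"quiet":{"type":"boolean"},"lines":{"type":"string"}},"required":["offsets"],"additionalProperties":false}. offsets is one flat list of numbers that holds 1 to 20 rows one after another, with no inner brackets; each row has 5 numbers: dx, dy, dz in parts of the range, where 1.0 means 0.6 m, then a turn about the tool's z in normalised numbers (1 is pi rad), then the opening from 0.0 (shut) to 1.0 (fully open); each row is the pose to reach, as a shift and turn from the pose commanded when the call began, along the tool's axes at that moment; what a row does not reach only later rows make up. A row lasts 1/10 s, in which the tool goes at most 0.05 m and 0.15 rad, less where a joint would pass 70% of its speed; a pose out of reach is approached as far as the arm can. The fingers move at their own pace and stop on an object; squeeze is the grip in N (left out, the last holds). Time passes only in rows, so rows that do not move let the fingers close. The tool returns the time, the measured TCP pose, the force, the opening and the grip force at its end. only (a regular expression) keeps the lines of the reply that match it, lines (a string "A,B") keeps lines A to B, and quiet returns only ok. A shift or turn number past 1, either way, is cut back to 1. Input that does not fit is refused with a message, and nothing moves.
- manip.sense(): the state, without advancing time (a new reading comes with each control period).
- manip.snapshot(name): name is "scene" or "side" or "wrist"; returns a dict with "pixels" (420x560x3 uint8, red, green, blue), "range_z" (420x560 float32, m along the optical axis (not along the pixel's ray), 0 where there is no reading), "fov_y" (degrees; the focal length in pixels is half the picture's height over the tangent of half this angle, whatever the lens; pixels are square), "cx", "cy" (the principal point, pixels), "k1" (the pictures are not rectified: a ray, as slopes to the right and down, at radius r is drawn at 1 + k1 r^2 times it, then the intrinsics apply), "R" (3x3) and "t" (3): a world point X has camera coordinates R X + t; the wrist camera has in their place "hand_eye" (4x4, takes a point from camera to tool coordinates, whose origin is the TCP and whose axes are the flange's). Camera axes: x right, y down, z forward; pixel columns grow to the right and rows downward; lengths in m; the calibration is good to about 2 mm. A picture is of the moment at which its call begins: read the wrist's pose just before it.
- manip.sign_off(): hands the job in; it is judged then, once.
The state is a dict: "t": time; "q": joint angles; "qd": joint speeds; "tau": joint torques, N m; "tcp_pos": TCP position; "tool_rot": TCP orientation; "force": force on the tool from outside, world axes, zero at the start; "ft_torque": the same for the moment, N m; "finger_gap": opening from 0.0 (shut) to 1.0 (fully open); "gripper_force": force on a finger pad.
Only numpy, scipy, OpenCV 4.12 (cv2) and the standard library are available. Lean on these libraries where they do the work, as an engineer would, in place of code of your own. Each camera call takes 0.05 s, during which the arm holds its last target. There are 200 camera calls.

## Working session

There is one attempt and no reset: what is moved stays moved. The work goes in short steps, Python scripts to look and compute and a tool call to move; the robot and the scene stay as the last step left them, time stands still between calls to the robot, and variables do not carry over. Pictures are saved under pics/ and viewed, at most 16 in all, crops included, and the job is handed in when it is done.

```bash
ls; mkdir -p pics
```

Create h.py:
```python
import numpy as np, cv2
from station import manip
from scipy.spatial.transform import Rotation as Ro
def cloud(s, st=None):
    P=s["range_z"]; h,w=P.shape; f=h/2/np.tan(np.radians(s["fov_y"])/2)
    K=np.array([[f,0,s["cx"]],[0,f,s["cy"]],[0,0,1]])
    v,u=np.mgrid[:h,:w]
    n=np.stack([(u-s["cx"])/f,(v-s["cy"])/f],-1); m=n.copy()
    for _ in range(15): m=n/(1+s["k1"]*(m**2).sum(-1,keepdims=True))
    C=np.concatenate([m,np.ones((h,w,1))],-1)*P[...,None]
    if "R" in s: W=(C-s["t"])@np.array(s["R"])
    else:
        H=np.array(s["hand_eye"]); T=C@H[:3,:3].T+H[:3,3]
        W=T@Ro.from_quat(st["tool_rot"]).as_matrix().T+st["tcp_pos"]
    W[P==0]=np.nan
    return W
def snap(n,save=None):
    st=manip.sense(); s=manip.snapshot(n)
    if save: cv2.imwrite("pics/"+save,s["pixels"][:,:,::-1])
    return s,cloud(s,st)
```

Run:
```python
from h import *
print(manip.sense())
for n in("scene","side","wrist"):
    s,W=snap(n,n+"0.png"); np.savez(n+"0.npz",W=W); print(n,s["fov_y"],s["k1"],s.get("t"))
a=cv2.imread("pics/scene0.png")
```

```text
pics
station.py
{'t': 0.0, 'q': array([-1.30352547e+00,  5.28466411e-01,  1.43390227e+00, -6.50422740e-06,
        1.18139303e+00, -1.78515513e-01]), 'qd': array([ 1.13092820e-03, -1.42892089e-03,  1.82801656e-05,  1.30199288e-03,
        5.71833353e-04, -5.28107986e-04]), 'tau': array([-5.44323711e-06, -4.42351985e+01, -1.78023756e+01, -2.89335603e-04,
        8.36686901e-03, -3.86197399e-06]), 'tcp_pos': array([ 0.26931691, -0.56325796,  0.25233342]), 'tool_rot': array([ 9.75261139e-01,  2.21053237e-01, -5.11174926e-05, -1.08332939e-03]), 'force': array([ 0.46036167, -0.21156523,  0.73066537]), 'ft_torque': array([-0.04937465, -0.01168851,  0.00908719]), 'gripper_force': 0.0, 'finger_gap': 0.9966271552354222}
scene 55.604147976177416 0.024819000931356038 [0.40172969 0.25613862 0.82104252]
side 54.399437701025036 0.02572459797004046 [0.49696586 0.0135428  0.90192466]
wrist 61.39797532301016 -0.0759559306428468 None
```

View pics/scene0.png

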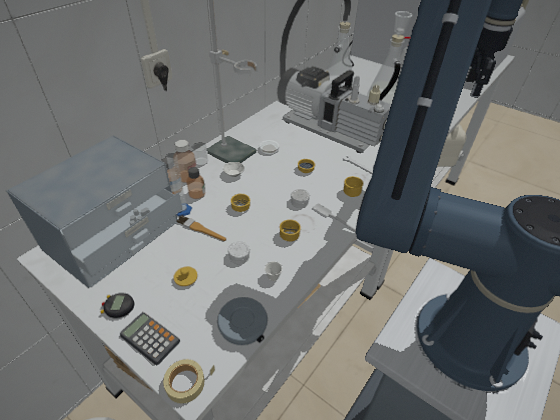

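View pics/side0.png

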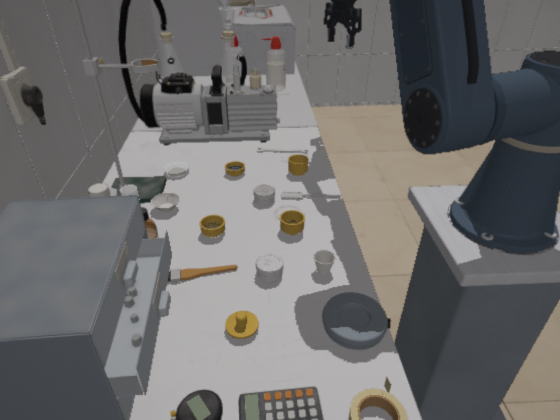

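The side view shows the lid at (241,324), the base at (355,318), and brass pieces at (212,226), (292,222), (235,169) and (298,165). The tins are at (269,267) and (264,193), and the crucible is at (323,263). Next I'll fit circles to the point clouds.

Add to h.py:
```python
from scipy.optimize import least_squares
def fitc(xy,r=None):
    c=xy.mean(0)
    f=(lambda p:np.hypot(*(xy-p[:2]).T)-(r if r else p[2]))
    p=least_squares(f,[*c,r or .025],loss="soft_l1",f_scale=.001).x
    return p, np.abs(f(p)).mean()
```

Run:
```python
from h import *
seeds={"side":dict(A=(212,226),B=(292,222),C=(235,169),D=(298,165),lid=(241,324),base=(355,318),t1=(269,267),t2=(264,193),cru=(323,263)),
"scene":dict(A=(241,203),B=(290,231),C=(306,166),D=(353,186),lid=(185,277),base=(243,320),t1=(237,252),t2=(300,198),cru=(273,270))}
for n in seeds:
    W=np.load(n+"0.npz")["W"]
    for k,(u,v) in seeds[n].items():
        r=50 if k=="base" else 24
        P=W[v-r:v+r,u-r:u+r].reshape(-1,3); P=P[np.isfinite(P[:,0])]
        P=P[(P[:,2]>.006)&(P[:,2]<.06)]
        # keep near cluster
        for _ in range(8):
            c=(P[:,:2].min(0)+P[:,:2].max(0))/2 if _==0 else np.median(P[:,:2],0)
            P=P[np.hypot(*(P[:,:2]-c).T)<(.07 if k=="base" else .035)]
        zt=np.percentile(P[:,2],97)
        T=P[P[:,2]>zt-.003]
        p,e=fitc(T[:,:2])
        print(n,k,"top %.4f"%zt,"circ",p.round(4),"err %.4f"%e,"bbox",((T.min(0)+T.max(0))/2)[:2].round(4),np.ptp(T,0)[:2].round(3),len(T))
```

```text
side A top 0.0293 circ [ 0.6281 -0.0009  0.0253] err 0.0010 bbox [ 0.6286 -0.0012] [0.053 0.053] 102
side B top 0.0350 circ [ 4.6e-01 -2.0e-04  2.4e-02] err 0.0013 bbox [ 0.4636 -0.0202] [0.039 0.015] 34
side C top 0.0228 circ [ 0.5865 -0.2529  0.0243] err 0.0018 bbox [ 0.5807 -0.2464] [0.039 0.04 ] 31
side D top 0.0399 circ [  29.5063 -163.0763  165.3821] err 0.0022 bbox [ 0.4223 -0.2701] [0.029 0.011] 18
side lid top 0.0337 circ [0.5646 0.26   0.0061] err 0.0017 bbox [0.564  0.2599] [0.016 0.016] 80
side base top 0.0321 circ [0.3836 0.2612 0.0356] err 0.0059 bbox [0.3837 0.2563] [0.101 0.08 ] 1253
side t1 top 0.0298 circ [0.5136 0.134  0.0183] err 0.0050 bbox [0.5135 0.134 ] [0.049 0.049] 395
side t2 top 0.0299 circ [ 0.5145 -0.1194  0.0186] err 0.0050 bbox [ 0.5149 -0.1184] [0.05  0.048] 174
side cru top 0.0341 circ [0.4116 0.1292 0.0192] err 0.0007 bbox [0.4116 0.1291] [0.04 0.04] 77
scene A top 0.0298 circ [ 6.25e-01 -6.00e-04  2.53e-02] err 0.0010 bbox [ 0.6252 -0.0014] [0.054 0.054] 56
scene B top 0.0354 circ [0.4568 0.0013 0.0252] err 0.0012 bbox [4.57e-01 1.00e-04] [0.053 0.054] 73
scene C top 0.0229 circ [ 0.5875 -0.2656  0.0363] err 0.0007 bbox [ 0.5755 -0.2353] [0.028 0.012] 8
scene D top 0.0414 circ [ 0.4203 -0.2489  0.0239] err 0.0011 bbox [ 0.4265 -0.2549] [0.038 0.038] 26
scene lid top 0.0332 circ [0.5636 0.2605 0.0064] err 0.0017 bbox [0.5638 0.2604] [0.017 0.016] 40
scene base top 0.0324 circ [0.3897 0.2669 0.0342] err 0.0059 bbox [0.4038 0.2646] [0.058 0.093] 453
scene t1 top 0.0306 circ [0.5266 0.1341 0.0101] err 0.0035 bbox [0.5262 0.1344] [0.018 0.038] 58
scene t2 top 0.0300 circ [-16.0806  35.4693  39.2472] err 0.0019 bbox [ 0.5028 -0.1024] [0.025 0.015] 18
scene cru top 0.0343 circ [0.4096 0.1289 0.0187] err 0.0010 bbox [0.4215 0.1292] [0.017 0.036] 29
```

View pics/wrist0.png

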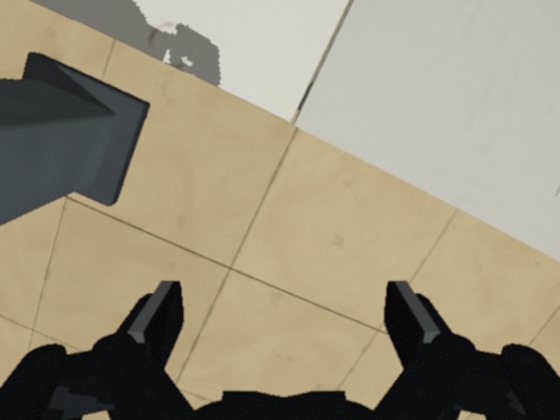

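Run:
```python
from h import *
W=np.load("wrist0.npz")["W"]; st=manip.sense()
R=Ro.from_quat(st["tool_rot"]).as_matrix()
T=(W-st["tcp_pos"])@R
for (u,v) in [(165,285),(172,290),(400,285),(390,290),(160,320)]: print(u,v,T[v,u].round(4))
m=T[:,:,2]<.06; print("finger max z",np.nanmax(T[250:][m[250:]][:,2]))
print(R.round(4)); s=manip.snapshot("wrist"); print(np.array(s["hand_eye"]).round(3))
S=np.load("side0.npz")["W"].reshape(-1,3); S2=np.load("scene0.npz")["W"].reshape(-1,3)
P=np.vstack([S,S2]); P=P[np.isfinite(P[:,0])]
for y in np.arange(-.5,.4,.05):
    for z0 in (.06,.15,.3):
        q=P[(abs(P[:,1]-y)<.025)&(P[:,2]>z0)&(P[:,0]>.3)&(P[:,0]<1.)]
        if len(q): print("y%.2f z>%.2f xmin %.3f n%d"%(y,z0,np.percentile(q[:,0],2),len(q)))
```

```text
165 285 [ 0.0105 -0.0458  0.0012]
172 290 [ 0.0106 -0.0419 -0.0027]
400 285 [0.0101 0.0464 0.0019]
390 290 [0.0069 0.0433 0.0037]
160 320 [ 0.0062 -0.0427 -0.0159]
finger max z 0.009820289443497617
[[ 9.023e-01  4.312e-01 -4.000e-04]
 [ 4.312e-01 -9.023e-01  1.600e-03]
 [ 3.000e-04 -1.700e-03 -1.000e+00]]
[[-0.    -0.95  -0.311  0.079]
 [ 1.    -0.    -0.     0.001]
 [ 0.    -0.311  0.95  -0.12 ]
 [ 0.     0.     0.     1.   ]]
y-0.50 z>0.06 xmin 0.464 n4032
y-0.50 z>0.15 xmin 0.509 n2712
y-0.50 z>0.30 xmin 0.937 n412
y-0.45 z>0.06 xmin 0.471 n9129
y-0.45 z>0.15 xmin 0.576 n1997
y-0.45 z>0.30 xmin 0.939 n481
y-0.40 z>0.06 xmin 0.939 n1217
y-0.40 z>0.15 xmin 0.939 n892
y-0.40 z>0.30 xmin 0.939 n416
y-0.35 z>0.06 xmin 0.939 n2124
y-0.35 z>0.15 xmin 0.939 n1635
y-0.35 z>0.30 xmin 0.939 n786
y-0.30 z>0.06 xmin 0.939 n2506
y-0.30 z>0.15 xmin 0.939 n1973
y-0.30 z>0.30 xmin 0.938 n947
y-0.25 z>0.06 xmin 0.939 n2526
y-0.25 z>0.15 xmin 0.939 n2020
y-0.25 z>0.30 xmin 0.939 n1024
y-0.20 z>0.06 xmin 0.744 n4770
y-0.20 z>0.15 xmin 0.740 n3992
y-0.20 z>0.30 xmin 0.734 n2194
y-0.15 z>0.06 xmin 0.73
[... 280 characters left out ...]
 n5793
y-0.00 z>0.15 xmin 0.921 n4387
y-0.00 z>0.30 xmin 0.928 n1822
y0.05 z>0.06 xmin 0.747 n4447
y0.05 z>0.15 xmin 0.938 n3590
y0.05 z>0.30 xmin 0.938 n1492
y0.10 z>0.06 xmin 0.732 n4073
y0.10 z>0.15 xmin 0.734 n3648
y0.10 z>0.30 xmin 0.938 n1778
y0.15 z>0.06 xmin 0.683 n6622
y0.15 z>0.15 xmin 0.718 n5282
y0.15 z>0.30 xmin 0.938 n2084
y0.20 z>0.06 xmin 0.682 n9182
y0.20 z>0.15 xmin 0.716 n7707
y0.20 z>0.30 xmin 0.937 n2494
y0.25 z>0.06 xmin 0.679 n10465
y0.25 z>0.15 xmin 0.713 n8719
y0.25 z>0.30 xmin 0.937 n2877
y0.30 z>0.06 xmin 0.674 n10751
y0.30 z>0.15 xmin 0.709 n8433
y0.30 z>0.30 xmin 0.937 n1815
y0.35 z>0.06 xmin 0.677 n10063
y0.35 z>0.15 xmin 0.712 n7370
y0.35 z>0.30 xmin 0.938 n380
```

Units first: shifts go in shares of 0.6 m and turns go in shares of pi rad. So 0.27 m / 0.6 = 0.45, 0.05 m / 0.6 = 0.0833, 0.446 rad / 3.1416 = 0.142.

Call:
{"api": "step_hand", "payload": {"offsets": [0.1667, -0.1333, 0.0333, 0.0477, 1, 0.3333, -0.2667, 0.0833, 0.0955, 1, 0.45, -0.3617, 0.1217, 0.142, 1, 0.45, -0.3617, 0.1217, 0.142, 1, 0.45, -0.3617, 0.1217, 0.142, 1, 0.45, -0.3617, 0.1217, 0.142, 1, 0.45, -0.3617, 0.1217, 0.142, 1, 0.45, -0.3617, 0.1217, 0.142, 1, 0.45, -0.3617, 0.1217, 0.142, 1, 0.45, -0.3617, 0.1217, 0.142, 1, 0.45, -0.3617, 0.1217, 0.142, 1], "squeeze": 40}}

```text
t: 1.3
tcp_pos: [0.4196, -0.2535, 0.1807]
tool_rot: [1.0, -0.001, 0.001, 0.001]
force: [0.9, -0.6, -0.5]
finger_gap: 0.997
gripper_force: 0.0
```

Add to h.py:
```python
def rim(W,guess,ztop,tol=.004,r=.025,rad=.04):
    P=W.reshape(-1,3); P=P[np.isfinite(P[:,0])]
    P=P[(np.hypot(*(P[:,:2]-guess).T)<rad)&(abs(P[:,2]-ztop)<tol)]
    p,e=fitc(P[:,:2]); return p.round(4),round(e,4),len(P),((P.min(0)+P.max(0))/2).round(4),P[:,2].mean().round(4)
```

Run:
```python
from h import *
s,W=snap("wrist","w1.png"); np.savez("w1.npz",W=W)
print(rim(W,[.42,-.25],.04)); print(manip.sense()["q"].round(2))
```

```text
(array([ 0.4196, -0.25  ,  0.0251]), np.float64(0.001), 1034, array([ 0.4189, -0.2499,  0.039 ]), np.float64(0.0395))
[-0.77  0.46  1.84 -0.    0.84  0.8 ]
```

View pics/w1.png

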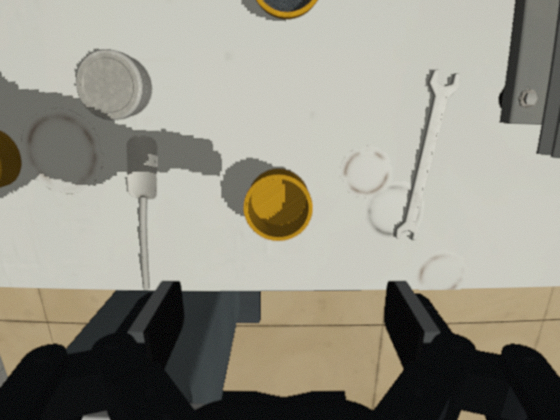

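The pan at (278,204) has a closed bottom, and its centre is (0.419,-0.250). Now an empty-handed look at the base.

Scaled: -0.51 m / 0.6 = -0.85, -0.25 m / 0.6 = -0.4167.

Call:
{"api": "step_hand", "payload": {"offsets": [0, -0.0833, 0, 0, 1, 0, -0.1667, 0, 0, 1, 0, -0.25, 0, 0, 1, 0, -0.3333, 0, 0, 1, 0, -0.4167, 0, 0, 1, 0, -0.5, 0, 0, 1, 0, -0.5833, 0, 0, 1, 0, -0.6667, 0, 0, 1, 0, -0.75, 0, 0, 1, 0, -0.8333, 0, 0, 1, 0, -0.85, 0, 0, 1, 0, -0.85, 0, 0, 1, 0, -0.85, 0, 0, 1, 0, -0.85, 0, 0, 1]}}

```text
t: 2.75
tcp_pos: [0.4199, 0.2564, 0.1802]
tool_rot: [1.0, -0.002, -0.0, 0.0]
force: [-0.2, -0.2, -0.2]
finger_gap: 0.998
gripper_force: 0.0
```

Run:
```python
from h import *
s,W=snap("wrist","w2.png"); np.savez("w2.npz",W=W)
print(rim(W,[.385,.261],.03,rad=.065))
P=W.reshape(-1,3);P=P[np.isfinite(P[:,0])]
P=P[(abs(P[:,2]-.03)<.003)&(np.hypot(*(P[:,:2]-[.385,.261]).T)<.07)]
h=cv2.convexHull(P[:,:2].astype(np.float32)); print("outer",cv2.minEnclosingCircle(h), len(P))
c=np.array(cv2.minEnclosingCircle(h)[0]); d=np.hypot(*(P[:,:2]-c).T); I=P[d<.030]; print("inner edge",fitc(I[:,:2]),len(I),d.min())
q=W.reshape(-1,3); q=q[np.hypot(*(q[:,:2]-c).T)<.02]; print("floor",np.nanmedian(q[:,2])); print(manip.sense()["q"].round(2))
```

```text
(array([0.3833, 0.2651, 0.0393]), np.float64(0.0065), 8302, array([0.3825, 0.2652, 0.0291]), np.float64(0.0296))
outer ((0.3819321095943451, 0.2653302252292633), 0.050950296223163605) 8160
inner edge (array([0.38232216, 0.26521522, 0.02706075]), np.float64(0.0015129938837622275)) 1387 0.02330391560895103
floor 0.019802944065671527
[ 0.32  0.46  1.83 -0.    0.85  1.9 ]
```

View pics/w2.png

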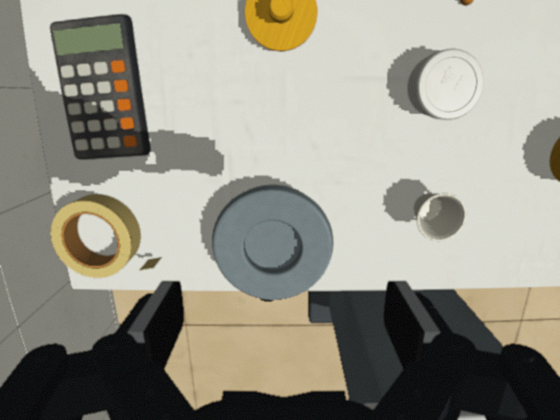

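The base recess is centred at image (272,243), which is world (0.382,0.265). Its rim is at 0.030 and its floor at 0.020, as specified. Back to grasp the pan.

Scaled: 0.506 m / 0.6 = 0.8433, 0.25 m / 0.6 = 0.4167.

Call:
{"api": "step_hand", "payload": {"offsets": [0, 0.0833, 0, 0, 1, 0, 0.1667, 0, 0, 1, 0, 0.25, 0, 0, 1, 0, 0.3333, 0, 0, 1, 0, 0.4167, 0, 0, 1, 0, 0.5, 0, 0, 1, 0, 0.5833, 0, 0, 1, 0, 0.6667, 0, 0, 1, 0, 0.75, 0, 0, 1, 0, 0.8167, 0.0167, 0, 1, 0, 0.8433, 0.05, 0, 1, 0, 0.8433, 0.1167, 0, 1, 0, 0.8433, 0.1833, 0, 1, 0, 0.8433, 0.225, 0, 1, 0, 0.8433, 0.2417, 0, 1, 0, 0.8433, 0.2417, 0, 1, 0, 0.8433, 0.2417, 0, 0.9, 0, 0.8433, 0.2417, 0, 0.8]}}

```text
t: 4.6
tcp_pos: [0.4202, -0.2485, 0.0367]
tool_rot: [1.0, -0.0, 0.001, 0.001]
force: [0.7, 0.8, 0.4]
finger_gap: 0.798
gripper_force: 0.0
```

Call:
{"api": "step_hand", "payload": {"offsets": [0, 0, 0, 0, 0.5, 0, 0, 0, 0, 0.4, 0, 0, 0, 0, 0.3, 0, 0, 0, 0, 0.3, 0, 0, 0, 0, 0.3, 0, 0, 0, 0, 0.3], "squeeze": 40}}

```text
t: 5.2
tcp_pos: [0.4203, -0.2483, 0.0369]
tool_rot: [1.0, 0.0, 0.001, 0.001]
force: [-0.5, -0.7, 6.4]
finger_gap: 0.604
gripper_force: 41.5
```

Run:
```python
from h import *
st=manip.sense(); s,W=snap("wrist","w3.png")
T=(W-st["tcp_pos"])@Ro.from_quat(st["tool_rot"]).as_matrix()
q=T[270:].reshape(-1,3); q=q[(abs(abs(q[:,1])-.03)<.008)&(abs(q[:,0])<.015)]; print("tip z",np.nanmax(q[:,2])); print(rim(W,[.4193,-.25],.04))
```

```text
tip z 0.03855312126113599
(array([ 0.42  , -0.2491,  0.0254]), np.float64(0.0019), 4998, array([ 0.4185, -0.2497,  0.04  ]), np.float64(0.0395))
```

View pics/w3.png

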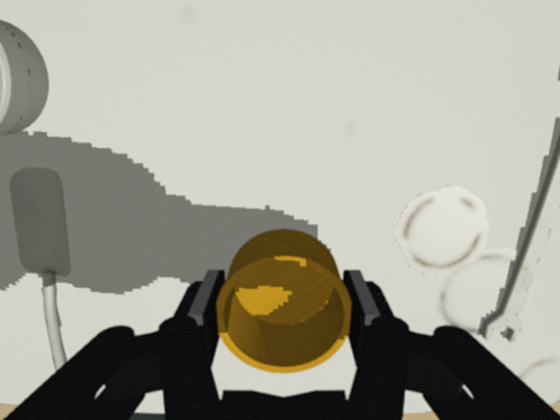

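The pan is held centred between the pads at image (284,300). Next: lift it and carry it to the base.

Scaled: -0.513 m / 0.6 = -0.855, -0.05 m / 0.6 = -0.0833.

Call:
{"api": "step_hand", "payload": {"offsets": [0, 0, -0.0333, 0, 0.3, 0, 0, -0.1, 0, 0.3, 0, -0.05, -0.1667, 0, 0.3, 0, -0.1333, -0.1667, 0, 0.3, 0, -0.2167, -0.1667, 0, 0.3, 0, -0.3, -0.1667, 0, 0.3, 0, -0.3833, -0.1667, 0, 0.3, 0, -0.4667, -0.1667, 0, 0.3, 0, -0.55, -0.1667, 0, 0.3, -0.0167, -0.6333, -0.1667, 0, 0.3, -0.0333, -0.7167, -0.1667, 0, 0.3, -0.05, -0.7917, -0.1667, 0, 0.3, -0.0617, -0.8417, -0.1667, 0, 0.3, -0.0617, -0.855, -0.1667, 0, 0.3, -0.0617, -0.855, -0.15, 0, 0.3, -0.0617, -0.855, -0.1167, 0, 0.3, -0.0617, -0.855, -0.0833, 0, 0.3, -0.0617, -0.855, -0.0667, 0, 0.3, -0.0617, -0.855, -0.0667, 0, 0.3]}}

```text
t: 7.15
tcp_pos: [0.3821, 0.2638, 0.0739]
tool_rot: [1.0, -0.001, -0.002, 0.001]
force: [0.2, 0.3, -1.4]
finger_gap: 0.605
gripper_force: 42.9
```

Run:
```python
from h import *
s,W=snap("side","s3.png"); np.savez("s3.npz",W=W); cv2.imwrite("pics/s3c.png",cv2.resize(s["pixels"][210:370,270:450,::-1],None,fx=4,fy=3.7)[:600])
```

```text
(no output)
```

View pics/s3c.png

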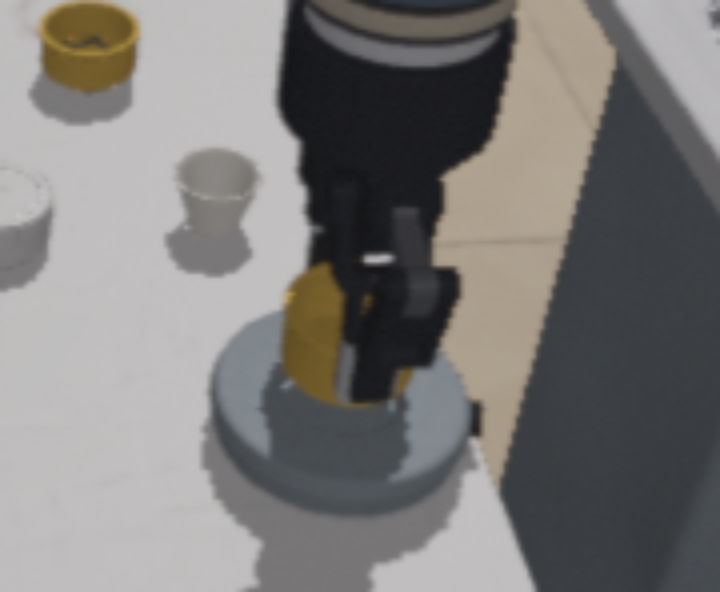

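The pan hangs over the recess at about crop (350,390). A small correction, then lower it.

Scaled: 0.017 m / 0.6 = 0.0283, 0.016 m / 0.6 = 0.0267.

Call:
{"api": "step_hand", "payload": {"offsets": [0.0017, -0.0042, 0, 0, 0.3, 0.0017, -0.0042, 0.0083, 0, 0.3, 0.0017, -0.0042, 0.0167, 0, 0.3, 0.0017, -0.0042, 0.0217, 0, 0.3, 0.0017, -0.0042, 0.0267, 0, 0.3, 0.0017, -0.0042, 0.0283, 0, 0.3, 0.0017, -0.0042, 0.0283, 0, 0.3]}}

```text
t: 7.9
tcp_pos: [0.3835, 0.2679, 0.0589]
tool_rot: [1.0, 0.0, 0.0, -0.0]
force: [-0.6, 0.4, 5.5]
finger_gap: 0.607
gripper_force: 43.8
```

It made contact exactly at the predicted home height (0.0589). Release, rise and check.

Scaled: -0.14 m / 0.6 = -0.2333, -0.1 m / 0.6 = -0.1667.

Call:
{"api": "step_hand", "payload": {"offsets": [0, 0, 0, 0, 0.7, 0, 0, 0, 0, 0.9, 0, 0, 0, 0, 1, 0, 0, -0.0333, 0, 1, 0, 0, -0.1, 0, 1, 0, 0, -0.1667, 0, 1, 0, 0, -0.2333, 0, 1, 0, 0, -0.2333, 0, 1, 0, 0, -0.2333, 0, 1]}}

```text
t: 8.8
tcp_pos: [0.3839, 0.2679, 0.199]
tool_rot: [1.0, -0.0, 0.001, -0.0]
force: [-0.5, 0.5, -0.8]
finger_gap: 1.003
gripper_force: 0.0
```

Run:
```python
from h import *
print(manip.sense()["tcp_pos"])
s,W=snap("wrist","w4.png"); np.savez("w4.npz",W=W)
print(rim(W,[.382,.265],.062))
print("base",rim(W,[.382,.265],.03,rad=.065))
P=W.reshape(-1,3);P=P[np.isfinite(P[:,0])]
P=P[(abs(P[:,2]-.03)<.003)&(np.hypot(*(P[:,:2]-[.382,.265]).T)<.07)]
print("outer",cv2.minEnclosingCircle(P[:,:2].astype(np.float32)))
Q=W[(W[:,:,2]>.05)&(np.hypot(W[:,:,0]-.382,W[:,:,1]-.265)<.03)]
A=np.c_[Q[:,:2]-[.382,.265],np.ones(len(Q))]; print("plane",np.linalg.lstsq(A,Q[:,2],rcond=None)[0])
print("lid",[rim(W,[.565,.26],z,rad=.035) for z in(.033,.013)])
```

```text
[0.38388374 0.2679465  0.19899684]
(array([0.3827, 0.2671, 0.025 ]), np.float64(0.001), 1054, array([0.3823, 0.2673, 0.061 ]), np.float64(0.0615))
base (array([0.3803, 0.2654, 0.0387]), np.float64(0.01), 8505, array([0.3821, 0.265 , 0.03  ]), np.float64(0.0303))
outer ((0.38217610120773315, 0.265161395072937), 0.050609223544597626)
plane [ 4.51176255 -0.07518311  0.17030776]h.py:23: RuntimeWarning: Mean of empty slice.
  c=xy.mean(0)
  ret = um.true_divide(
Traceback (most recent call last):
  File "h.py", line 30, in rim
    p,e=fitc(P[:,:2]); return p.round(4),round(e,4),len(P),((P.min(0)+P.max(0))/2).round(4),P[:,2].mean().round(4)
        ~~~~^^^^^^^^^
  File "h.py", line 25, in fitc
    p=least_squares(f,[*c,r or .025],loss="soft_l1",f_scale=.001).x
      ~~~~~~~~~~~~~^^^^^^^^^^^^^^^^^^^^^^^^^^^^^^^^^^^^^^^^^^^^^^
ValueError: Initial guess is outside of provided bounds
```

View pics/w4.png

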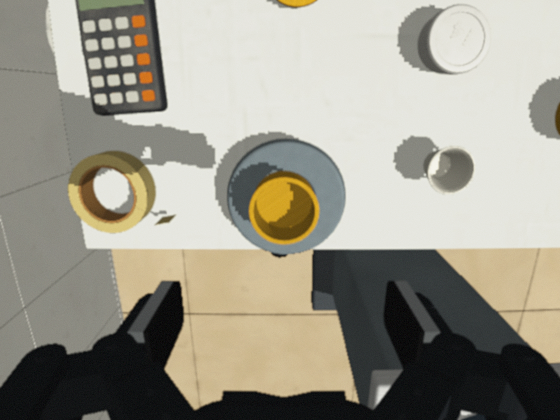

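The pan is at (285,208), rim height 0.0615, centred at (0.3825,0.2672), so it is home. Next, the fine sieve.

Scaled: 0.518 m / 0.6 = 0.8633, 0.18 m / 0.6 = 0.3.

Call:
{"api": "step_hand", "payload": {"offsets": [0.03, 0.0767, 0, 0, 1, 0.06, 0.1533, 0, 0, 1, 0.09, 0.23, 0, 0, 1, 0.12, 0.3067, 0, 0, 1, 0.15, 0.3833, 0, 0, 1, 0.18, 0.46, 0, 0, 1, 0.21, 0.5367, 0, 0, 1, 0.24, 0.6133, 0, 0, 1, 0.27, 0.69, 0.0083, 0, 1, 0.3, 0.7667, 0.0167, 0, 1, 0.325, 0.8333, 0.0333, 0, 1, 0.3333, 0.8633, 0.0333, 0, 1, 0.3333, 0.8633, 0.0333, 0, 1, 0.3333, 0.8633, 0.0333, 0, 1]}}

```text
t: 10.25
tcp_pos: [0.5821, -0.2493, 0.1759]
tool_rot: [1.0, -0.001, -0.002, -0.002]
force: [-0.9, -0.2, -0.6]
finger_gap: 1.0
gripper_force: 0.0
```

Run:
```python
from h import *
print(manip.sense()["tcp_pos"],manip.sense()["q"].round(2))
s,W=snap("wrist","w5.png"); np.savez("w5.npz",W=W)
print(rim(W,[.585,-.25],.022))
```

```text
[ 0.58209332 -0.24927046  0.17589281] [-0.58  0.63  1.48  0.    1.04  0.99]
(array([ 0.5852, -0.2571,  0.0251]), np.float64(0.001), 944, array([ 0.5851, -0.2573,  0.021 ]), np.float64(0.0215))
```

View pics/w5.png

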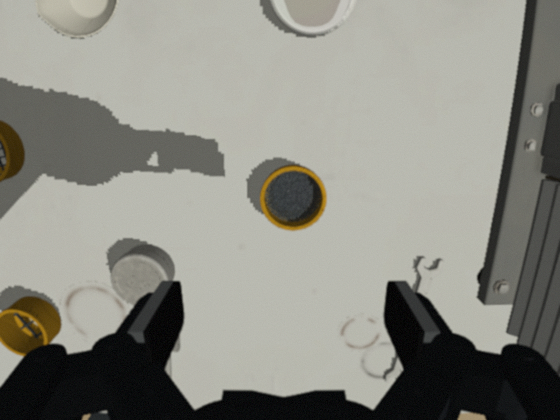

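The fine sieve with its dense mesh is at (293,197), world (0.585,-0.257). Grasping it.

Scaled: 0.147 m / 0.6 = 0.245, 0.0065 m / 0.6 = 0.0108.

Call:
{"api": "step_hand", "payload": {"offsets": [0.005, 0.0108, 0.0667, 0, 1, 0.005, 0.0108, 0.1333, 0, 1, 0.005, 0.0108, 0.2, 0, 1, 0.005, 0.0108, 0.2333, 0, 1, 0.005, 0.0108, 0.245, 0, 1, 0.005, 0.0108, 0.245, 0, 1, 0.005, 0.0108, 0.245, 0, 0.8, 0.005, 0.0108, 0.245, 0, 0.5, 0.005, 0.0108, 0.245, 0, 0.3, 0.005, 0.0108, 0.245, 0, 0.3, 0.005, 0.0108, 0.245, 0, 0.3, 0.005, 0.0108, 0.245, 0, 0.3, 0.005, 0.0108, 0.245, 0, 0.3]}}

```text
t: 11.6
tcp_pos: [0.5876, -0.2572, 0.0336]
tool_rot: [1.0, -0.0, 0.001, 0.001]
force: [-0.8, 1.1, 5.6]
finger_gap: 0.596
gripper_force: 41.4
```

Run:
```python
from h import *
s,W=snap("wrist","w6.png"); print(rim(W,[.585,-.257],.022))
```

```text
(array([ 0.5857, -0.2579,  0.0253]), np.float64(0.0017), 3899, array([ 0.5846, -0.2576,  0.022 ]), np.float64(0.0216))
```

The grip is a bit high on the shallow wall, so I'll regrasp 6 mm lower.

Scaled: 0.006 m / 0.6 = 0.01, -0.001 m / 0.6 = -0.0017.

Call:
{"api": "step_hand", "payload": {"offsets": [0, 0, 0, 0, 0.8, 0, 0, 0, 0, 0.8, -0.0017, 0, 0.005, 0, 0.8, -0.0017, 0, 0.01, 0, 0.8, -0.0017, 0, 0.01, 0, 0.8, -0.0017, 0, 0.01, 0, 0.5, -0.0017, 0, 0.01, 0, 0.3, -0.0017, 0, 0.01, 0, 0.3, -0.0017, 0, 0.01, 0, 0.3]}}

```text
t: 12.55
tcp_pos: [0.5857, -0.2568, 0.0253]
tool_rot: [1.0, -0.0, 0.0, 0.0]
force: [0.1, -1.0, 0.4]
finger_gap: 0.606
gripper_force: 41.9
```

Run:
```python
from h import *
s,W=snap("wrist","w7.png"); print(rim(W,[.585,-.257],.022)); print(manip.sense()["tcp_pos"])
```

```text
(array([ 0.586 , -0.2576,  0.0254]), np.float64(0.0019), 4486, array([ 0.5851, -0.2571,  0.022 ]), np.float64(0.0215))
[ 0.58568987 -0.25679851  0.02536223]
```

View pics/w7.png

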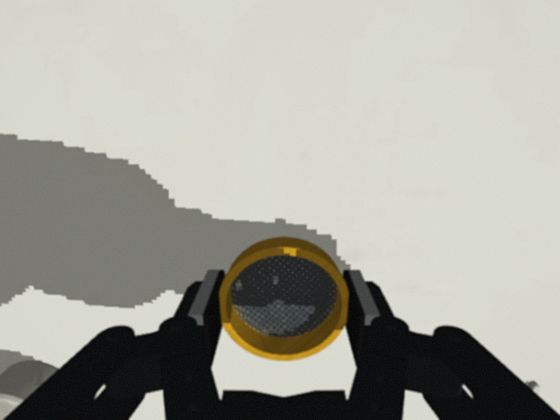

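Good, level grip at (285,297). Carry it to the column.

Scaled: -0.5245 m / 0.6 = -0.8742, -0.122 m / 0.6 = -0.2033.

Call:
{"api": "step_hand", "payload": {"offsets": [0, 0, -0.05, 0, 0.3, 0, 0, -0.1167, 0, 0.3, -0.0167, -0.05, -0.1667, 0, 0.3, -0.0467, -0.1267, -0.2, 0, 0.3, -0.0767, -0.2033, -0.2, 0, 0.3, -0.1067, -0.28, -0.2, 0, 0.3, -0.1367, -0.3567, -0.2, 0, 0.3, -0.1667, -0.4333, -0.2, 0, 0.3, -0.1967, -0.51, -0.2, 0, 0.3, -0.2267, -0.5867, -0.2, 0, 0.3, -0.2567, -0.6633, -0.2, 0, 0.3, -0.2867, -0.74, -0.2, 0, 0.3, -0.3167, -0.8133, -0.2, 0, 0.3, -0.3333, -0.8583, -0.2, 0, 0.3, -0.3375, -0.8742, -0.1833, 0, 0.3, -0.3375, -0.8742, -0.15, 0, 0.3, -0.3375, -0.8742, -0.12, 0, 0.3, -0.3375, -0.8742, -0.11, 0, 0.3, -0.3375, -0.8742, -0.11, 0, 0.3, -0.3375, -0.8742, -0.11, 0, 0.3]}}

```text
t: 14.6
tcp_pos: [0.3836, 0.2674, 0.0914]
tool_rot: [1.0, -0.001, 0.0, 0.0]
force: [-0.3, -0.1, -0.2]
finger_gap: 0.605
gripper_force: 42.1
```

Scaled: 0.0135 m / 0.6 = 0.0225, 0.0125 m / 0.6 = 0.0208.

Call:
{"api": "step_hand", "payload": {"offsets": [0, 0, 0.0067, 0, 0.3, 0, 0, 0.0133, 0, 0.3, 0, 0, 0.0183, 0, 0.3, 0, 0, 0.0208, 0, 0.3, 0, 0, 0.0225, 0, 0.3, 0, 0, 0.0225, 0, 0.3]}}

```text
t: 15.2
tcp_pos: [0.3833, 0.2679, 0.0792]
tool_rot: [1.0, -0.0, 0.001, -0.0]
force: [-0.8, 0.0, 13.6]
finger_gap: 0.607
gripper_force: 43.9
```

Home height reached with contact. Release and check.

Scaled: -0.12 m / 0.6 = -0.2, -0.1 m / 0.6 = -0.1667.

Call:
{"api": "step_hand", "payload": {"offsets": [0, 0, -0.0017, 0, 0.7, 0, 0, -0.0017, 0, 0.9, 0, 0, -0.0017, 0, 1, 0, 0, -0.0333, 0, 1, 0, 0, -0.1, 0, 1, 0, 0, -0.1667, 0, 1, 0, 0, -0.2, 0, 1, 0, 0, -0.2, 0, 1, 0, 0, -0.2, 0, 1]}}

```text
t: 16.1
tcp_pos: [0.3829, 0.2678, 0.1977]
tool_rot: [1.0, -0.0, 0.0, -0.0]
force: [-0.9, -0.1, -1.4]
finger_gap: 0.998
gripper_force: 0.0
```

Run:
```python
from h import *
print(manip.sense()["tcp_pos"])
s,W=snap("wrist","w8.png"); np.savez("w8.npz",W=W)
print(rim(W,[.382,.267],.076)); print(rim(W,[.382,.267],.073,tol=.02,rad=.029))
```

```text
[0.38293945 0.26776469 0.19771499]
(array([0.3833, 0.267 , 0.0251]), np.float64(0.001), 1183, array([0.3828, 0.2672, 0.0749]), np.float64(0.0755))
(array([0.3817, 0.2671, 0.0205]), np.float64(0.0051), 4261, array([0.3828, 0.2672, 0.0655]), np.float64(0.0673))
```

Fine sieve home (rim 0.0755). Next, the medium sieve near (0.627, -0.001).

Scaled: 0.268 m / 0.6 = 0.4467, 0.198 m / 0.6 = 0.33.

Call:
{"api": "step_hand", "payload": {"offsets": [0.055, 0.06, 0, 0, 1, 0.11, 0.12, 0, 0, 1, 0.165, 0.18, 0, 0, 1, 0.22, 0.24, 0, 0, 1, 0.275, 0.3, 0, 0, 1, 0.33, 0.36, 0.0083, 0, 1, 0.38, 0.4167, 0.025, 0, 1, 0.4033, 0.4467, 0.0333, 0, 1, 0.4033, 0.4467, 0.0333, 0, 1, 0.4033, 0.4467, 0.0333, 0, 1, 0.4033, 0.4467, 0.0333, 0, 1]}}

```text
t: 17.25
tcp_pos: [0.6235, 0.001, 0.1767]
tool_rot: [1.0, 0.0, -0.002, -0.0]
force: [0.1, 0.6, -0.3]
finger_gap: 1.0
gripper_force: 0.0
```

Run:
```python
from h import *
print(manip.sense()["tcp_pos"],manip.sense()["q"].round(2))
s,W=snap("wrist","w9.png"); np.savez("w9.npz",W=W)
print(rim(W,[.627,0],.028)); print(rim(W,[.459,0],.034))
```

```text
[0.62351632 0.00102447 0.17670456] [-0.18  0.62  1.5   0.    1.02  1.39]
(array([ 0.6268, -0.0035,  0.0251]), np.float64(0.001), 982, array([ 0.6263, -0.0036,  0.0271]), np.float64(0.0275))
(array([ 0.4585, -0.0009,  0.0252]), np.float64(0.0009), 699, array([ 0.4587, -0.0007,  0.0329]), np.float64(0.0331))
```

View pics/w9.png

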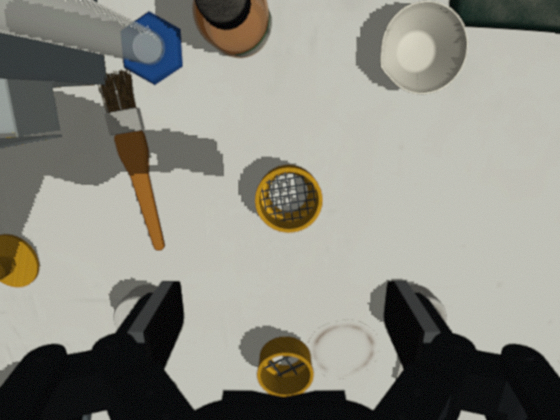

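Medium sieve at (290,198), world (0.6265,-0.0035). The coarse one is at (286,366). Grasping the medium.

Scaled: 0.149 m / 0.6 = 0.2483, 0.004 m / 0.6 = 0.0067.

Call:
{"api": "step_hand", "payload": {"offsets": [0.0042, 0.0067, 0.0667, 0, 1, 0.0042, 0.0067, 0.1333, 0, 1, 0.0042, 0.0067, 0.2, 0, 1, 0.0042, 0.0067, 0.2383, 0, 1, 0.0042, 0.0067, 0.2483, 0, 1, 0.0042, 0.0067, 0.2483, 0, 0.9, 0.0042, 0.0067, 0.2483, 0, 0.7, 0.0042, 0.0067, 0.2483, 0, 0.5, 0.0042, 0.0067, 0.2483, 0, 0.3, 0.0042, 0.0067, 0.2483, 0, 0.3, 0.0042, 0.0067, 0.2483, 0, 0.3, 0.0042, 0.0067, 0.2483, 0, 0.3, 0.0042, 0.0067, 0.2483, 0, 0.3]}}

```text
t: 18.6
tcp_pos: [0.629, -0.0041, 0.0313]
tool_rot: [1.0, -0.0, 0.002, 0.0]
force: [-0.1, 1.0, 6.4]
finger_gap: 0.614
gripper_force: 42.2
```

Run:
```python
from h import *
s,W=snap("wrist","w10.png"); print(rim(W,[.6265,-.0035],.028))
```

```text
(array([ 0.6273, -0.0049,  0.0254]), np.float64(0.0019), 4533, array([ 0.6263, -0.0037,  0.028 ]), np.float64(0.0275))
```

Scaled: -0.272 m / 0.6 = -0.4533, -0.2445 m / 0.6 = -0.4075.

Call:
{"api": "step_hand", "payload": {"offsets": [0, 0, -0.05, 0, 0.3, 0, 0, -0.1167, 0, 0.3, -0.0167, -0.0167, -0.1833, 0, 0.3, -0.0667, -0.0667, -0.2167, 0, 0.3, -0.1217, -0.1267, -0.2167, 0, 0.3, -0.1767, -0.1867, -0.2167, 0, 0.3, -0.2317, -0.25, -0.2167, 0, 0.3, -0.2867, -0.3117, -0.2167, 0, 0.3, -0.3417, -0.3733, -0.2167, 0, 0.3, -0.3867, -0.425, -0.2167, 0, 0.3, -0.4075, -0.4533, -0.2083, 0, 0.3, -0.4075, -0.4533, -0.1833, 0, 0.3, -0.4075, -0.4533, -0.15, 0, 0.3, -0.4075, -0.4533, -0.1333, 0, 0.3, -0.4075, -0.4533, -0.1333, 0, 0.3, -0.4075, -0.4533, -0.1333, 0, 0.3]}}

```text
t: 20.25
tcp_pos: [0.3836, 0.2678, 0.1092]
tool_rot: [1.0, -0.0, 0.0, -0.0]
force: [0.2, 0.1, 0.1]
finger_gap: 0.612
gripper_force: 42.3
```

Scaled: 0.012 m / 0.6 = 0.02, 0.011 m / 0.6 = 0.0183.

Call:
{"api": "step_hand", "payload": {"offsets": [0.0008, 0, 0.005, 0, 0.3, 0.0008, 0, 0.01, 0, 0.3, 0.0008, 0, 0.015, 0, 0.3, 0.0008, 0, 0.0183, 0, 0.3, 0.0008, 0, 0.02, 0, 0.3, 0.0008, 0, 0.02, 0, 0.3]}}

```text
t: 20.85
tcp_pos: [0.3839, 0.2678, 0.099]
tool_rot: [1.0, 0.0, 0.001, -0.0]
force: [-3.3, -2.6, 21.3]
finger_gap: 0.62
gripper_force: 44.2
```

Contact at the home height. Release and check.

Scaled: -0.1 m / 0.6 = -0.1667, -0.06 m / 0.6 = -0.1.

Call:
{"api": "step_hand", "payload": {"offsets": [0, 0, -0.0025, 0, 0.65, 0, 0, -0.0025, 0, 0.8, 0, 0, -0.0025, 0, 1, 0, 0, -0.0025, 0, 1, 0, 0, -0.0333, 0, 1, 0, 0, -0.1, 0, 1, 0, 0, -0.1667, 0, 1, 0, 0, -0.1667, 0, 1, 0, 0, -0.1667, 0, 1]}}

```text
t: 21.75
tcp_pos: [0.3839, 0.268, 0.1972]
tool_rot: [1.0, -0.0, 0.001, -0.0]
force: [-0.3, -0.1, -0.7]
finger_gap: 1.0
gripper_force: 0.0
```

Run:
```python
from h import *
print(manip.sense()["tcp_pos"])
s,W=snap("wrist","w11.png"); np.savez("w11.npz",W=W)
print(rim(W,[.383,.267],.096))
```

```text
[0.38386937 0.26795617 0.1972444 ]
(array([0.3817, 0.267 , 0.0251]), np.float64(0.001), 1378, array([0.381 , 0.2669, 0.0948]), np.float64(0.0954))
```

View pics/w11.png

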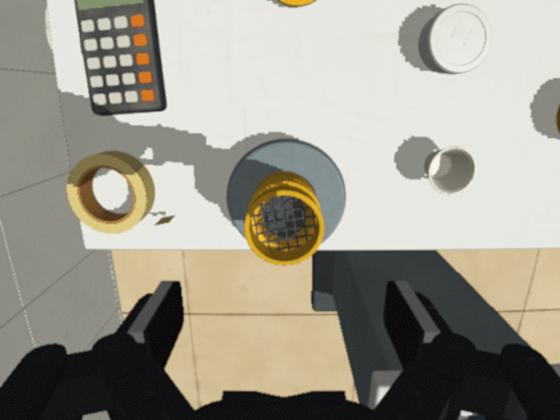

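Medium sieve home (rim 0.0954). Next, the coarse one.

Scaled: 0.269 m / 0.6 = 0.4483, 0.075 m / 0.6 = 0.125.

Call:
{"api": "step_hand", "payload": {"offsets": [0.0167, 0.075, 0, 0, 1, 0.0383, 0.15, 0, 0, 1, 0.06, 0.225, 0, 0, 1, 0.0817, 0.3, 0, 0, 1, 0.1033, 0.375, 0.0167, 0, 1, 0.125, 0.4333, 0.0333, 0, 1, 0.125, 0.4483, 0.0333, 0, 1, 0.125, 0.4483, 0.0333, 0, 1, 0.125, 0.4483, 0.0333, 0, 1]}}

```text
t: 22.7
tcp_pos: [0.4571, -0.0003, 0.1759]
tool_rot: [1.0, -0.0, -0.002, -0.001]
force: [0.2, 1.2, -1.2]
finger_gap: 1.002
gripper_force: 0.0
```

Run:
```python
from h import *
print(manip.sense()["tcp_pos"])
s,W=snap("wrist","w12.png")
print(rim(W,[.4586,-.001],.034))
```

```text
[ 4.57142870e-01 -2.54702285e-04  1.75890275e-01]
(array([ 0.4579, -0.0011,  0.0251]), np.float64(0.001), 1024, array([ 0.4576, -0.0012,  0.0331]), np.float64(0.0335))
```

Scaled: 0.142 m / 0.6 = 0.2367, 0.136 m / 0.6 = 0.2267.

Call:
{"api": "step_hand", "payload": {"offsets": [0, 0, 0.0667, 0, 1, 0, 0, 0.1333, 0, 1, 0, 0, 0.1917, 0, 1, 0, 0, 0.2267, 0, 1, 0, 0, 0.2367, 0, 1, 0, 0, 0.2367, 0, 0.9, 0, 0, 0.2367, 0, 0.7, 0, 0, 0.2367, 0, 0.5, 0, 0, 0.2367, 0, 0.3, 0, 0, 0.2367, 0, 0.3, 0, 0, 0.2367, 0, 0.3, 0, 0, 0.2367, 0, 0.3, 0, 0, 0.2367, 0, 0.3]}}

```text
t: 24.05
tcp_pos: [0.4593, -0.001, 0.0364]
tool_rot: [1.0, -0.0, 0.001, 0.0]
force: [0.6, 2.4, 6.7]
finger_gap: 0.609
gripper_force: 41.6
```

Run:
```python
from h import *
s,W=snap("wrist","w13.png"); print(rim(W,[.458,-.001],.034))
```

```text
(array([ 0.4584, -0.0017,  0.0254]), np.float64(0.002), 4613, array([ 0.4573, -0.0011,  0.034 ]), np.float64(0.0335))
```

Scaled: -0.269 m / 0.6 = -0.4483, -0.255 m / 0.6 = -0.425.

Call:
{"api": "step_hand", "payload": {"offsets": [0, 0, -0.05, 0, 0.3, 0, 0, -0.1167, 0, 0.3, 0, -0.0167, -0.1833, 0, 0.3, -0.0167, -0.075, -0.2333, 0, 0.3, -0.0367, -0.15, -0.2417, 0, 0.3, -0.0583, -0.225, -0.2417, 0, 0.3, -0.08, -0.3, -0.2417, 0, 0.3, -0.1017, -0.3667, -0.2417, 0, 0.3, -0.12, -0.425, -0.2417, 0, 0.3, -0.1267, -0.4483, -0.2333, 0, 0.3, -0.1267, -0.4483, -0.2083, 0, 0.3, -0.1267, -0.4483, -0.1783, 0, 0.3, -0.1267, -0.4483, -0.1667, 0, 0.3, -0.1267, -0.4483, -0.1667, 0, 0.3, -0.1267, -0.4483, -0.1667, 0, 0.3]}}

```text
t: 25.6
tcp_pos: [0.383, 0.2677, 0.1354]
tool_rot: [1.0, -0.0, 0.0, -0.0]
force: [0.1, 0.4, -0.7]
finger_gap: 0.61
gripper_force: 42.7
```

Home should be at TCP z ≈ 0.1244.

Scaled: 0.012 m / 0.6 = 0.02, 0.011 m / 0.6 = 0.0183.

Call:
{"api": "step_hand", "payload": {"offsets": [0, 0, 0.005, 0, 0.3, 0, 0, 0.01, 0, 0.3, 0, 0, 0.015, 0, 0.3, 0, 0, 0.0183, 0, 0.3, 0, 0, 0.02, 0, 0.3, 0, 0, 0.02, 0, 0.3]}}

```text
t: 26.2
tcp_pos: [0.3828, 0.2678, 0.1243]
tool_rot: [1.0, 0.0, 0.0, -0.0]
force: [-2.3, -2.0, 13.7]
finger_gap: 0.611
gripper_force: 44.3
```

Scaled: -0.09 m / 0.6 = -0.15, -0.06 m / 0.6 = -0.1.

Call:
{"api": "step_hand", "payload": {"offsets": [0, 0, -0.0017, 0, 0.65, 0, 0, -0.0017, 0, 0.8, 0, 0, -0.0017, 0, 1, 0, 0, -0.0017, 0, 1, 0, 0, -0.0333, 0, 1, 0, 0, -0.1, 0, 1, 0, 0, -0.15, 0, 1, 0, 0, -0.15, 0, 1, 0, 0, -0.15, 0, 1]}}

```text
t: 27.1
tcp_pos: [0.3827, 0.2679, 0.2131]
tool_rot: [1.0, -0.0, 0.001, -0.0]
force: [0.0, -0.1, 0.0]
finger_gap: 0.999
gripper_force: 0.0
```

Run:
```python
from h import *
print(manip.sense()["tcp_pos"])
s,W=snap("wrist","w14.png"); np.savez("w14.npz",W=W)
print(rim(W,[.382,.267],.122))
```

```text
[0.38268658 0.26788258 0.21306728]
(array([0.3816, 0.2669, 0.0251]), np.float64(0.001), 1529, array([0.3811, 0.2671, 0.1209]), np.float64(0.1215))
```

Units first: shifts go in shares of 0.6 m and turns go in shares of pi rad. So 0.183 m / 0.6 = 0.305, 0.17 m / 0.6 = 0.2833.

Call:
{"api": "step_hand", "payload": {"offsets": [0.05, 0, 0, 0, 1, 0.1333, 0, 0, 0, 1, 0.2167, 0, 0.0167, 0, 1, 0.2833, 0, 0.05, 0, 1, 0.305, 0.01, 0.0583, 0, 1, 0.305, 0.01, 0.0583, 0, 1, 0.305, 0.01, 0.0583, 0, 1]}}

```text
t: 27.85
tcp_pos: [0.5634, 0.2614, 0.1764]
tool_rot: [1.0, -0.0, -0.002, 0.0]
force: [0.3, 0.4, -0.9]
finger_gap: 1.0
gripper_force: 0.0
```

Run:
```python
from h import *
print(manip.sense()["tcp_pos"])
s,W=snap("wrist","w15.png"); np.savez("w15.npz",W=W)
print("knob",rim(W,[.565,.26],.033,rad=.02)); print("disc",rim(W,[.565,.26],.013,rad=.035))
P=W.reshape(-1,3);P=P[np.isfinite(P[:,0])];P=P[(abs(P[:,2]-.0125)<.003)&(np.hypot(*(P[:,:2]-[.565,.26]).T)<.04)]
print(cv2.minEnclosingCircle(P[:,:2].astype(np.float32)))
```

```text
[0.56344837 0.26139496 0.17635131]
knob (array([0.5634, 0.2571, 0.0063]), np.float64(0.0018), 401, array([0.5629, 0.2569, 0.0317]), np.float64(0.0324))
disc (array([0.5622, 0.2571, 0.0205]), np.float64(0.0041), 2705, array([0.5629, 0.257 , 0.0124]), np.float64(0.0128))
((0.5629658102989197, 0.2571539878845215), 0.02725144661962986)
```

View pics/w15.png

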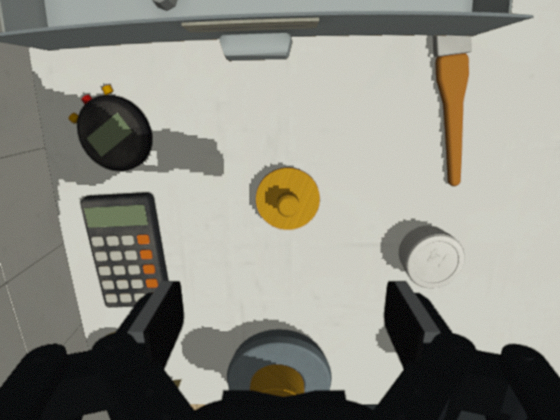

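Coarse sieve home (rim 0.1215). The lid is at (288,200), centred at (0.563,0.257), with its knob central. Grasping the knob.

Scaled: 0.14 m / 0.6 = 0.2333, 0.0035 m / 0.6 = 0.0058.

Call:
{"api": "step_hand", "payload": {"offsets": [-0.0017, 0.0058, 0.0667, 0, 1, -0.0017, 0.0058, 0.1333, 0, 0.8, -0.0017, 0.0058, 0.1917, 0, 0.7, -0.0017, 0.0058, 0.225, 0, 0.6, -0.0017, 0.0058, 0.2333, 0, 0.6, -0.0017, 0.0058, 0.2333, 0, 0.6, -0.0017, 0.0058, 0.2333, 0, 0.4, -0.0017, 0.0058, 0.2333, 0, 0.3, -0.0017, 0.0058, 0.2333, 0, 0.1, -0.0017, 0.0058, 0.2333, 0, 0, -0.0017, 0.0058, 0.2333, 0, 0, -0.0017, 0.0058, 0.2333, 0, 0, -0.0017, 0.0058, 0.2333, 0, 0, -0.0017, 0.0058, 0.2333, 0, 0]}}

```text
t: 29.3
tcp_pos: [0.5655, 0.2586, 0.0396]
tool_rot: [1.0, -0.0, 0.001, -0.0]
force: [-1.7, -0.1, 7.2]
finger_gap: 0.188
gripper_force: 38.9
```

Run:
```python
from h import *
s,W=snap("wrist","w16.png")
P=W.reshape(-1,3);P=P[np.isfinite(P[:,0])];P=P[(abs(P[:,2]-.0125)<.003)&(np.hypot(*(P[:,:2]-[.563,.257]).T)<.035)]
print(cv2.minEnclosingCircle(P[:,:2].astype(np.float32)))
```

```text
((0.5626217722892761, 0.25766927003860474), 0.027521833777427673)
```

View pics/w16.png

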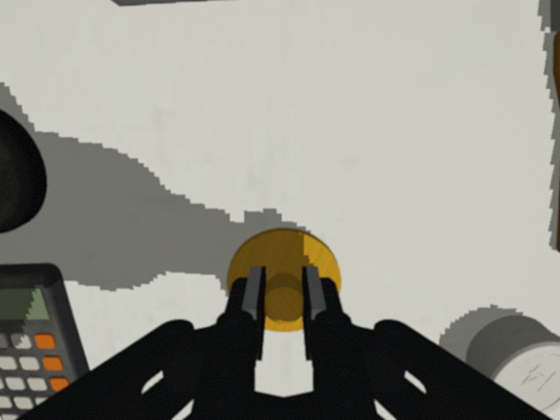

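The knob is held between the pads at (285,290). Carry it to the top.

Scaled: -0.181 m / 0.6 = -0.3017, -0.16 m / 0.6 = -0.2667.

Call:
{"api": "step_hand", "payload": {"offsets": [0, 0, -0.0333, 0, 0, 0, 0, -0.1, 0, 0, 0, 0, -0.1667, 0, 0, 0, 0, -0.2333, 0, 0, -0.0333, 0, -0.2667, 0, 0, -0.0833, 0, -0.2667, 0, 0, -0.15, -0.0067, -0.2667, 0, 0, -0.2167, -0.0133, -0.2667, 0, 0, -0.275, -0.015, -0.2633, 0, 0, -0.3017, -0.015, -0.25, 0, 0, -0.3017, -0.015, -0.225, 0, 0, -0.3017, -0.015, -0.2117, 0, 0, -0.3017, -0.015, -0.2117, 0, 0, -0.3017, -0.015, -0.2117, 0, 0]}}

```text
t: 30.75
tcp_pos: [0.3844, 0.2674, 0.165]
tool_rot: [1.0, -0.0, 0.0, -0.0]
force: [-0.4, 0.3, -1.3]
finger_gap: 0.19
gripper_force: 39.2
```

Home should be at ≈ 0.1536.

Scaled: 0.012 m / 0.6 = 0.02, 0.011 m / 0.6 = 0.0183.

Call:
{"api": "step_hand", "payload": {"offsets": [0, 0, 0.005, 0, 0, 0, 0, 0.01, 0, 0, 0, 0, 0.015, 0, 0, 0, 0, 0.0183, 0, 0, 0, 0, 0.02, 0, 0, 0, 0, 0.02, 0, 0]}}

```text
t: 31.35
tcp_pos: [0.3838, 0.2674, 0.1535]
tool_rot: [1.0, -0.0, 0.0, -0.0]
force: [-2.2, -0.0, 5.8]
finger_gap: 0.183
gripper_force: 39.9
```

Scaled: 0.23 m / 0.6 = 0.3833, 0.18 m / 0.6 = 0.3.

Call:
{"api": "step_hand", "payload": {"offsets": [0, 0, 0, 0, 0.3, 0, 0, 0, 0, 0.5, 0, 0, 0, 0, 0.7, 0, 0, -0.0167, 0, 0.8, 0, 0, -0.0667, 0, 1, 0, 0, -0.1333, 0, 1, 0.0833, 0.05, -0.2, 0, 1, 0.1667, 0.1333, -0.2, 0, 1, 0.1833, 0.2167, -0.2, 0, 1, 0.1833, 0.3, -0.2, 0, 1, 0.1833, 0.3833, -0.2, 0, 1, 0.1833, 0.3833, -0.2, 0, 1, 0.1833, 0.3833, -0.2, 0, 1, 0.1833, 0.3833, -0.2, 0, 1]}}

```text
t: 32.75
tcp_pos: [0.4935, 0.0369, 0.2732]
tool_rot: [1.0, -0.001, 0.0, -0.0]
force: [0.3, 0.2, 0.4]
finger_gap: 1.001
gripper_force: 0.0
```

Run:
```python
from h import *
s,W=snap("side","s9.png"); cv2.imwrite("pics/s9c.png",cv2.resize(s["pixels"][120:380,180:420,::-1],None,fx=2.2,fy=2.2))
print("knob top",rim(W,[.382,.267],.147,rad=.02)); print("disc",rim(W,[.382,.267],.127,rad=.03))
Q=W[(abs(W[:,:,2]-.127)<.004)&(np.hypot(W[:,:,0]-.382,W[:,:,1]-.267)<.035)]; A=np.c_[Q[:,:2]-Q[:,:2].mean(0),np.ones(len(Q))]; print("tilt",np.linalg.lstsq(A,Q[:,2],rcond=None)[0])
```

```text
knob top (array([0.3836, 0.2692, 0.0063]), np.float64(0.0015), 101, array([0.3829, 0.2686, 0.1463]), np.float64(0.1465))
disc (array([0.3831, 0.268 , 0.0208]), np.float64(0.0048), 673, array([0.3833, 0.2684, 0.127 ]), np.float64(0.1273))
tilt [-0.00674785 -0.02146461  0.1273076 ]
```

View pics/s9c.png

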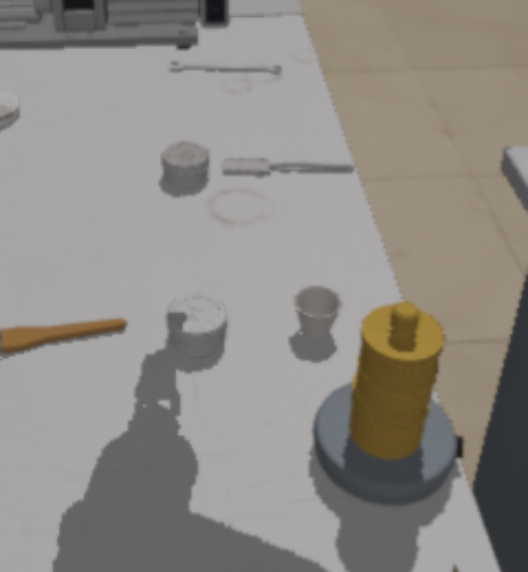

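The column stands straight at crop (395,380). The lid's disc is at 0.127 and its knob top at 0.1465, both as expected, and the tins and crucible haven't moved.

```bash
python3 -c "
from station import manip
print(manip.sign_off())"
```

```text
the job is handed in; nothing more can be done
None
```

The sieve column is built on the shaker base in the order asked (pan, fine, medium, coarse, lid), every piece measured at its home height and let go; the job was handed in at about 33 s, with the tins and crucible left where they stood.

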